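# Turn the door levers of the wrong hand to match the sample

## Task

On the locksmith's bench, three steel door levers stand in a dark wood block, and all of them should be of the same hand as the brass sample lever on the green stand at the far end of the row. Lift out each steel lever that is its mirror image (pointing to the other side), turn it half round and seat it upright and fully home in its own socket, pointing the same way as the sample. Leave the levers that already match alone, and ignore the other brass sample off to the side.

Things in the scene. Friction and masses are not known exactly. Their poses are not given: they have to be found in the camera images.
- block: Dark wood fitting block fixed to the bench, 290 x 85 x 40 mm high. Origin at the centre of its underside; x runs along its length, away from the robot and to its left (about 45 degrees), y across it, to the left of x. Three square sockets (14 mm, with a 3 mm chamfer) lie on its centre line at x = -90, 0 and +90 mm, each holding one steel lever.
- lever_a_grip (a point): Steel door lever, 350 g, loose in one of the sockets (any order): rose 54 mm across on the block, neck 20 mm across, level arm on top 20 mm wide, 16 mm thick. This point: on the spindle axis, mid arm, 44 mm above the block's top; grip the arm here across its width and turn about it. x: along the arm's long side, z up. Lift it 70 mm to turn it clear of socket and neighbours.
- lever_a_tip (a point): Point on the arm of lever_a, 95 mm from the spindle axis towards its long end, at mid height. The arm reaches 103 mm from the axis to this side, 12 mm to the other; its last 14 mm are bent down to 23 mm below its middle. Below the 8 mm thick rose a 10 mm square spindle goes 26 mm down into the socket.
- lever_b_grip (a point): Steel door lever, 350 g, loose in one of the sockets (any order): rose 54 mm across on the block, neck 20 mm across, level arm on top 20 mm wide, 16 mm thick. This point: on the spindle axis, mid arm, 44 mm above the block's top; grip the arm here across its width and turn about it. x: along the arm's long side, z up. Lift it 70 mm to turn it clear of socket and neighbours.
- lever_b_tip (a point): Point on the arm of lever_b, 95 mm from the spindle axis towards its long end, at mid height. The arm reaches 103 mm from the axis to this side, 12 mm to the other; its last 14 mm are bent down to 23 mm below its middle. Below the 8 mm thick rose a 10 mm square spindle goes 26 mm down into the socket.
- lever_c_grip (a point): Steel door lever, 350 g, loose in one of the sockets (any order): rose 54 mm across on the block, neck 20 mm across, level arm on top 20 mm wide, 16 mm thick. This point: on the spindle axis, mid arm, 44 mm above the block's top; grip the arm here across its width and turn about it. x: along the arm's long side, z up. Lift it 70 mm to turn it clear of socket and neighbours.
- lever_c_tip (a point): Point on the arm of lever_c, 95 mm from the spindle axis towards its long end, at mid height. The arm reaches 103 mm from the axis to this side, 12 mm to the other; its last 14 mm are bent down to 23 mm below its middle. Below the 8 mm thick rose a 10 mm square spindle goes 26 mm down into the socket.
- sample_1: Brass sample lever, same shape, fixed on a fixed green stand 70 x 70 x 40 mm. Origin: centre of the stand's underside, below the spindle axis; x along the long side of its arm. The sample in line with the row of sockets, 210 mm beyond the block's centre, is the one to match; the other stands about 295 mm off to the right, for another order.
- sample_2: Brass sample lever, same shape, fixed on a fixed green stand 70 x 70 x 40 mm. Origin: centre of the stand's underside, below the spindle axis; x along the long side of its arm. The sample in line with the row of sockets, 210 mm beyond the block's centre, is the one to match; the other stands about 295 mm off to the right, for another order.

How it is judged:
At the end, for the whole second after the job is handed in: All three steel levers stand in their own sockets (within 12 mm of their start, at most 6 mm short of fully home, within 0.15 rad of upright), released and at rest, arms across the block within 0.3 rad, pointing to the same side as the brass sample at the far end of the row (distance of each of lever_a_grip, lever_b_grip, lever_c_grip from where it was at the start of the episode below 0.012 m and angle between each of lever_a_grip, lever_b_grip, lever_c_grip's own z axis and vertical below 0.15 rad and z of each of lever_a_grip, lever_b_grip, lever_c_grip in the frame of block below 0.09 m and angle between the x axis of each of lever_a_grip, lever_b_grip, lever_c_grip and the y axis of block, either way round below 0.3 rad and linear speed of each of lever_a, lever_b, lever_c below 0.02 m/s and contact force between each of lever_a, lever_b, lever_c and the fingers below 0.1 N and ((horizontal distance between sample_1 and block below 0.25 m and y of each of lever_a_tip, lever_b_tip, lever_c_tip in the frame of block above 0.07 m) or (horizontal distance between sample_2 and block below 0.25 m and y of each of lever_a_tip, lever_b_tip, lever_c_tip in the frame of block below -0.07 m))); the robot touches nothing.
It fails at once if a steel lever that already matches the sample is lifted or shifted by more than 15 mm ((horizontal distance between sample_1 and block below 0.25 m and distance of lever_a_grip from where it was at the start of the episode above 0.015 m) or (horizontal distance between sample_1 and block below 0.25 m and distance of lever_b_grip from where it was at the start of the episode above 0.015 m) or (horizontal distance between sample_2 and block below 0.25 m and distance of lever_c_grip from where it was at the start of the episode above 0.015 m)).
It also fails if it takes over 61 s, if anything falls off the work surface, if the arm or the gripper's body presses on something with over 40 N, if the wrist force passes 120 N, or if a joint passes its speed limit or range.

## Robot

A 6-joint arm with a two-finger parallel gripper is mounted at the origin on the work surface. World frame = base frame: x ahead of the robot, y to its left, z up, the work surface at z = 0. Lengths are in m, angles in rad, forces in N, time in s.
With the tool pointing down it reaches from about 0.25 to 0.725 m from the base axis. Payload 4 kg.
Tool frame: the origin (TCP) lies on the centre line of the jaws, within the pads' length; the fingertips stand 8 mm ahead of it and the grasp point (between the pads) lies 11 mm behind it; z points along the fingers, y is the direction in which the jaws open and shut (so a half turn about z gives the same grasp; the last joint's range is limited). The gripper opens to 85 mm and grips with 20 to 120 N. Pads are 22 mm wide; open, the fingers measure 114 mm over their backs; the gripper's body (76 mm by 85 mm) begins 54 mm behind the grasp point. The pads swing forward as they close: fully open they stand 13 mm farther back than shut.
Start: joints at [-1.204, 0.241, 0.005, 1.335, 0, 1.571], TCP at [0.179, -0.467, 0.239] pointing down, gripper open.
Joint ranges: [-2.72, 2.72], [-1.05, 1.87], [-1.09, 1.28], [-1.99, 2.15], [-1.42, 1.44], [-3.14, 3.14]. Speed limits (rad/s): [2.79, 2.79, 3.14, 3.14, 3.14, 3.14].

## Interface

Orientations are given as [roll, pitch, yaw] about the fixed x, y, z axes, in that order (R = Rz(yaw) Ry(pitch) Rx(roll)).
In Python, from bench import state, camera, camera_params, job_done gives the robot as it stands.
- The arm moves only by the tool jog_arm, never from a script. Its argument "motion" is a list of rows, each a list of 3 entries, a list of its own where there are three numbers: the closure, from 0 (fully open) to 1 (shut), then the shift along the tool's x, y, z in m, then the turn about the tool's z in rad. In form: [[gripper, [x, y, z], twist], ...]. A call has 1 to 10 rows; each row shifts and turns the commanded pose from where the row before left it, along the tool's axes as they then stand; what a row does not reach is not made up. A row lasts 1/12 s, in which the tool goes at most 41.7 mm and 7.16 degrees, less where a joint would pass 70% of its speed; a pose out of reach is approached as far as the arm can. A call with a gripper value outside its range is refused whole. The fingers move at their own pace and stop on an object; "force" is the grip in N (left out, the last holds). Time passes only in rows, so rows that do not move let the fingers close. It gives the time, the measured TCP pose, the force and the opening at its end, in the units of the state.
- state(): the state, without advancing time (a new reading comes with each control period).
- camera(name): name is "scene" or "top"; returns the picture (384x512x3 uint8, red, green, blue); there is no depth.
- camera_params(name): a dict with "intrinsics" (3x3 intrinsics, pixels), "k1" (the pictures are not rectified: a ray, as slopes to the right and down, at radius r is drawn at 1 + k1 r^2 times it, then the intrinsics apply), "origin" and "rotation" of the camera in the world. Camera axes: x right, y down, z forward; pixel columns grow to the right and rows downward; lengths in m; the calibration is good to about 2 mm. A picture is of the moment at which its call begins. camera_params takes no time and is no camera call.
- job_done(): hands the job in, once; it reports no verdict.
The state is a dict: "t": time; "joint_pos": joint angles; "dq": joint speeds; "joint_torque": joint torques, N m; "ee_pos": TCP position; "eef_rot": TCP orientation; "contact_force": force on the tool from outside, world axes, zero at the start; "torque": the same for the moment, N m; "finger_gap": finger opening in m.
Only numpy, scipy, OpenCV 4.12 (cv2) and the standard library are available. Lean on these libraries where they do the work, as an engineer would, in place of code of your own. Each camera call takes 0.05 s, during which the arm holds its last target.

## Working session

There is one attempt and no reset: what is moved stays moved. The work goes in short steps, Python scripts to look and compute and a tool call to move; the robot and the scene stay as the last step left them, time stands still between calls to the robot, and variables do not carry over. Pictures are saved under pics/ and viewed, and the job is handed in when it is done.

Besides the shell and the picture viewer there is one more tool, called after "Request:" as name([rows], argument=value, ...), one row to a line, values as JSON. jog_arm: Moves the arm, as the interface text tells. Its arguments: {"type":"object","properties":{"motion":{"type":"array","items":{"type":"array"}},"force":{"type":"number"}},"required":["motion"]}

```bash
mkdir -p pics; ls; python3 - <<'E'
from bench import *
import cv2
s=state();print(s)
for n in("scene","top"):
    cv2.imwrite(f"pics/{n}0.png",camera(n)[:,:,::-1]);print(n,camera_params(n))
E
```

```text
pics
{'t': 0.0, 'joint_pos': array([-1.20401239e+00,  2.41467491e-01,  3.69546454e-03,  1.33518496e+00,
       -2.54091913e-05,  1.57077422e+00]), 'dq': array([ 0.00021106,  0.00150777,  0.00021358,  0.00074825, -0.00123185,
       -0.00082359]), 'joint_torque': array([-3.68739729e-04, -3.72316396e+01,  2.52408975e+01,  1.69197621e-02,
        6.84444331e-05,  5.25456201e-06]), 'ee_pos': array([ 0.17907689, -0.46616322,  0.23837474]), 'eef_rot': array([-3.13943200e+00,  2.53613727e-05,  3.66806097e-01]), 'contact_force': array([-0.47274523,  0.22552637, -0.13897811]), 'torque': array([-0.03429656,  0.04498885,  0.02156624]), 'finger_gap': 0.08529054744158725}
scene {'intrinsics': array([[404.38411553,   0.        , 256.46061376],
       [  0.        , 404.38411553, 182.69300225],
       [  0.        ,   0.        ,   1.        ]]), 'k1': -0.13755979870193571, 'origin': array([ 1.20716309, -0.2689802 ,  0.75882379]), 'rotation': array([-2.38863292, -0.00266521,  1.17407907])}
top {'intrinsics': array([[452.15246778,   0.        , 253.02826037],
       [  0.        , 452.15246778, 192.00748803],
       [  0.        ,   0.        ,   1.        ]]), 'k1': -0.04081872075165385, 'origin': array([ 0.51980474, -0.01111385,  0.92838207]), 'rotation': array([-3.07810012, -0.02212069, -1.55053397])}
```

View pics/top0.png

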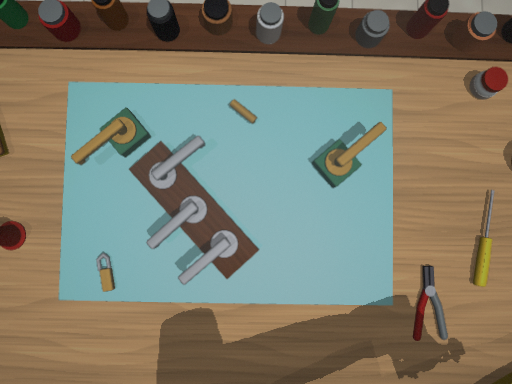

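View pics/scene0.png

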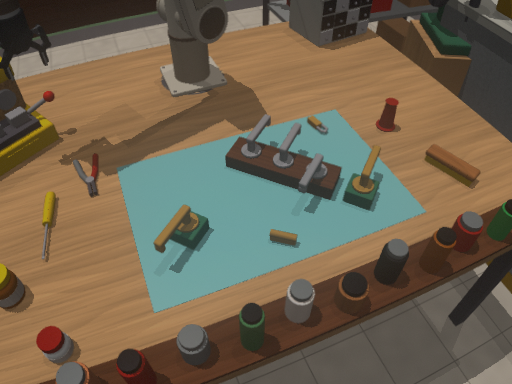

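The top view shows the sample at the far end of the row, at (124,130), with its arm pointing down-left. The near lever (224,244) and middle lever (193,210) also point down-left. The far lever (162,175) points up-right, so it is the only one to turn. Next I'll measure it.

```bash
cat > h.py <<'E'
import numpy as np,cv2
from scipy.spatial.transform import Rotation as Ro
from bench import camera_params
def ray(n,px):
    p=camera_params(n);K=p["intrinsics"];R=Ro.from_euler("xyz",p["rotation"]).as_matrix()
    d=(np.array(px,float).reshape(-1,2)-K[:2,2])/K[0,0]
    u=d.copy()
    for _ in range(20): u=d/(1+p["k1"]*(u**2).sum(1,keepdims=True))
    return p["origin"],np.c_[u,np.ones(len(u))]@R.T
def plane(n,px,z):
    o,r=ray(n,px); return (o+r*((z-o[2])/r[:,2:]))
def proj(n,P):
    p=camera_params(n);K=p["intrinsics"];R=Ro.from_euler("xyz",p["rotation"]).as_matrix()
    c=(np.atleast_2d(P)-p["origin"])@R;u=c[:,:2]/c[:,2:];u=u*(1+p["k1"]*(u**2).sum(1,keepdims=True))
    return u*K[0,0]+K[:2,2]
E
python3 - <<'E'
from h import *
im=cv2.imread("pics/top0.png");print(plane("top",[[162,175],[193,210],[224,244],[124,130]],.048))
c=im[120:290,60:280]
cv2.imwrite("pics/topc.png",cv2.resize(c,None,fx=3.5,fy=3.5,interpolation=cv2.INTER_CUBIC))
s=cv2.imread("pics/scene0.png")[100:230,200:400]
cv2.imwrite("pics/scenec.png",cv2.resize(s,None,fx=4,fy=4,interpolation=cv2.INTER_CUBIC))
for p in [(175,162),(158,180),(228,178),(170,158),(195,160),(240,230)]: print(p,im[p],cv2.cvtColor(im,cv2.COLOR_BGR2HSV)[p])
E
```

```text
[[0.60556452 0.14880102 0.048     ]
 [0.53863563 0.08643695 0.048     ]
 [0.47411844 0.02470142 0.048     ]
 [0.69270409 0.22647293 0.048     ]]
(175, 162) [122 119 115] [103  15 122]
(158, 180) [163 158 154] [107  14 163]
(228, 178) [161 160 115] [ 91  73 161]
(170, 158) [153 149 146] [107  12 153]
(195, 160) [55 66 83] [12 86 83]
(240, 230) [164 160 156] [105  12 164]
```

View pics/topc.png

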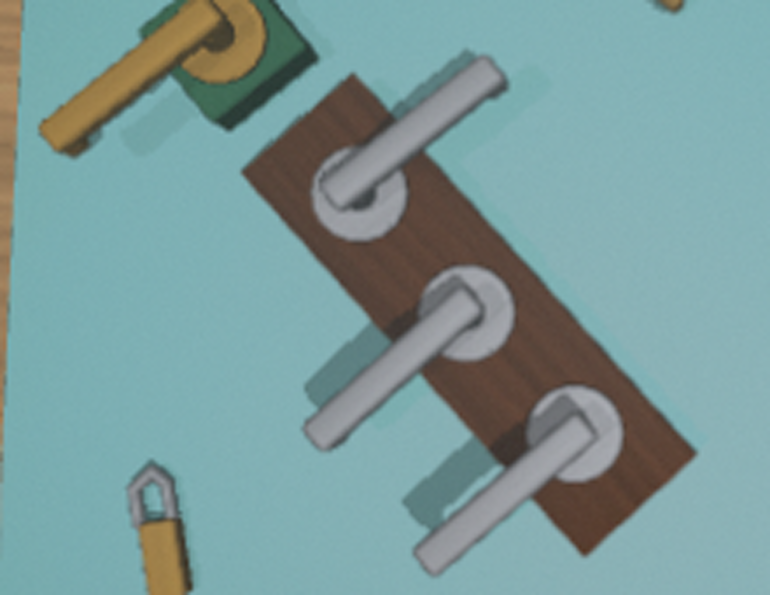

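View pics/scenec.png

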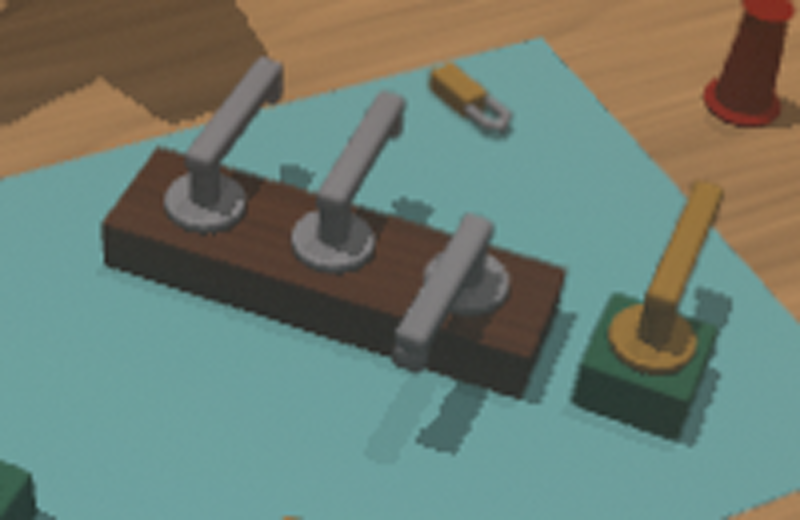

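```bash
python3 - <<'E'
from h import *
C=lambda a:np.array(a,float)/3.5+[60,120]-0.35
b=plane("top",C([(352,73),(243,172),(585,555),(696,453)]),.04)[:,:2]
far=(b[0]+b[1])/2;near=(b[2]+b[3])/2;ax=far-near;L=np.linalg.norm(ax);ax/=L;cen=b.mean(0)
print("block",cen,L,np.linalg.norm(b[0]-b[1]),np.arctan2(*ax[::-1]))
print("sockets",cen+ax*.09,cen,cen-ax*.09)
print("roses",plane("top",C([(360,194),(467,313),(575,433)]),.048)[:,:2])
# scene view block corners
S=lambda a:np.array(a,float)/4+[200,100]-.37
b=plane("scene",S([(565,268),(523,356),(105,224),(158,149)]),.04)[:,:2]
print("scene blk",b.mean(0)," roses",plane("scene",S([(467,279),(334,240),(205,200)]),.048)[:,:2])
# far arm by mask on light gray
im=cv2.imread("pics/top0.png");h=cv2.cvtColor(im,cv2.COLOR_BGR2HSV)
t=plane("top",C([(321,183),(341,210),(484,57),(501,82)]),.092)[:,:2]
d=(t[2]+t[3]-t[0]-t[1])/2;l=np.linalg.norm(d);d/=l;print("arm len",l,"yaw",np.arctan2(*d[::-1]),"width",np.linalg.norm(t[0]-t[1]),"axis",(t[0]+t[1])/2+.012*d)
E
```

```text
block [0.54115554 0.08676155] 0.2884731742321961 0.08272197736160322 0.756898961957043
sockets [0.60658274 0.14856188] [0.54115554 0.08676155] [0.47572834 0.02496121]
roses [[0.60543225 0.14780763]
 [0.54042751 0.08633508]
 [0.47534131 0.02485484]]
scene blk [0.5420011  0.08408231]  roses [[0.60892435 0.14580331]
 [0.54529676 0.08404029]
 [0.4787481  0.02242711]]
arm len 0.10884265816592742 yaw -0.874259611701671 width 0.017945724018215533 axis [0.60719135 0.14595728]
```

Both views give the same answer: only the far lever is reversed. Its axis is at about (0.606, 0.147) and its arm yaw is about -0.83. I'll travel above it first, then twist.

Request:
jog_arm([
  [0,[0.031,-0.021,0.001],0],
  [0,[0.031,-0.021,0.001],0],
  [0,[0.031,-0.021,0.001],0],
  [0,[0.031,-0.021,0.001],0],
  [0,[0.031,-0.021,0.001],0],
  [0,[0.031,-0.021,0.001],0],
  [0,[0.031,-0.021,0.001],0],
  [0,[0.031,-0.021,0.001],0],
  [0,[0.031,-0.021,0.001],0],
  [0,[0.031,-0.021,0.001],0],
], force=60)

```text
t: 0.93
ee_pos: [0.3938, -0.1578, 0.2291]
eef_rot: [-3.141, 0.0, 0.367]
contact_force: [0.4, -1.0, 1.3]
finger_gap: 0.0854
```

Request:
jog_arm([
  [0,[0.031,-0.021,0.001],0],
  [0,[0.031,-0.021,0.001],0],
  [0,[0.031,-0.021,0.001],0],
  [0,[0.031,-0.021,0.001],0],
  [0,[0.031,-0.021,0.001],0],
  [0,[0.031,-0.021,0.001],0],
  [0,[0.031,-0.021,0.001],0],
  [0,[0.031,-0.021,0.001],0],
  [0,[0.031,-0.021,0.001],0],
  [0,[0.031,-0.021,0.001],0],
])

```text
t: 1.77
ee_pos: [0.6079, 0.1494, 0.2185]
eef_rot: [-3.142, 0.001, 0.367]
contact_force: [1.2, -0.8, -0.1]
finger_gap: 0.0854
```

Request:
jog_arm([
  [0,[0,0,0],-0.12],
  [0,[0,0,0],-0.12],
  [0,[0,0,0],-0.12],
  [0,[0,0,0],-0.12],
  [0,[0,0,0],-0.12],
  [0,[0,0,0],-0.12],
  [0,[0,0,0],-0.12],
  [0,[0,0,0],-0.12],
  [0,[0,0,0],0],
  [0,[0,0,0],0],
])

```text
t: 2.6
ee_pos: [0.6072, 0.1476, 0.2188]
eef_rot: [-3.141, 0.001, 1.324]
contact_force: [0.1, -0.8, 0.6]
finger_gap: 0.0856
```

```bash
python3 -c "
from bench import *
s=state();print(s['t'],s['joint_pos'],s['ee_pos'],s['eef_rot'],s['contact_force'])"
```

```text
2.6 [2.38450726e-01 5.03502113e-01 3.36619956e-01 1.40504907e+00
 1.63342147e-06 2.05631671e+00] [0.60717568 0.14758989 0.21875477] [-3.14058815e+00  5.28175760e-04  1.32372694e+00] [ 0.06133264 -0.77769003  0.55136586]
```

Request:
jog_arm([
  [0,[0,0,0],-0.12],
  [0,[0,0,0],-0.12],
  [0,[0,0,0],-0.12],
  [0,[0,0,0],-0.12],
  [0,[0,0,0],-0.12],
  [0,[0,0,0],-0.12],
  [0,[0,0,0],-0.12],
  [0,[0,0,0],-0.12],
  [0,[0,0,0],0],
  [0,[0,0,0],0],
])

```text
t: 3.43
ee_pos: [0.6074, 0.1477, 0.2191]
eef_rot: [-3.141, -0.0, 2.282]
contact_force: [0.2, 0.0, -0.7]
finger_gap: 0.0853
```

Request:
jog_arm([
  [0,[0,0,0.02],0],
  [0,[0,0,0.02],0],
  [0,[0,0,0.02],0],
  [0,[0,0,0.02],0],
  [0,[0,0,0.01],0],
  [0,[0,0,0],0],
  [0,[0,0,0],0],
])

```text
t: 4.02
ee_pos: [0.6073, 0.1476, 0.1292]
eef_rot: [-3.141, -0.0, 2.285]
contact_force: [-0.7, 0.8, 0.5]
finger_gap: 0.0854
```

```bash
python3 - <<'E'
from bench import *
from h import *
s=state();print(s['t'],s['joint_pos'],s['ee_pos'],s['eef_rot'],s['contact_force'])
for n,sl in(("top",np.s_[100:230,90:290]),("scene",np.s_[50:200,200:400])):
    cv2.imwrite(f"pics/{n}1.png",cv2.resize(camera(n)[sl][:,:,::-1],None,fx=4,fy=4,interpolation=2))
E
```

```text
4.0167 [ 2.38478263e-01  5.50220774e-01  1.77322573e-01  1.19893528e+00
 -2.58497941e-05  1.09489948e+00] [0.60725357 0.14761817 0.12915055] [-3.14065890e+00 -4.52180821e-04  2.28517124e+00] [-0.68505633  0.78194285  0.46017881]
```

View pics/scene1.png

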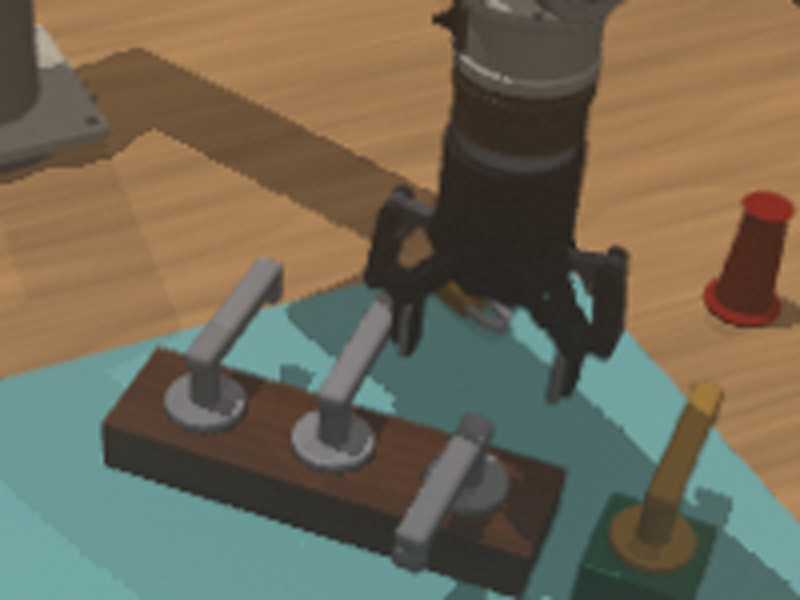

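View pics/top1.png

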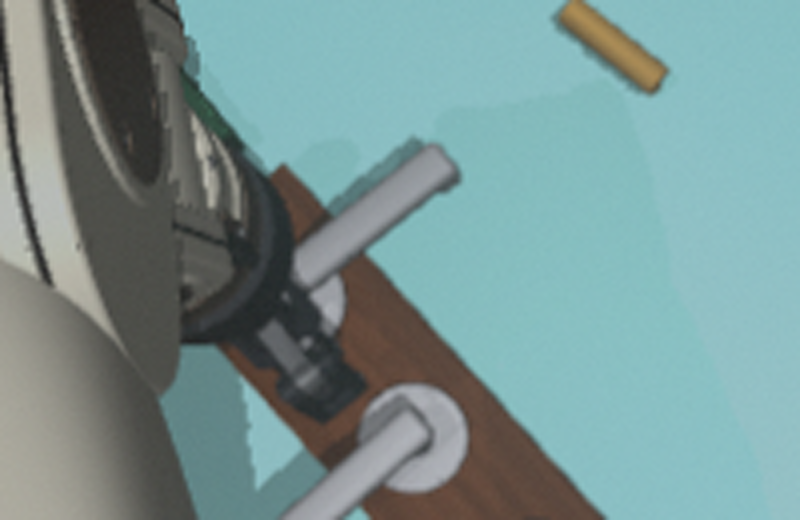

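The scene view shows the fingertips at about (405,350) and (562,400), straddling the far lever's spindle end at (475,425), and no contact. Descending to grip.

Request:
jog_arm([
  [0,[0,0,0.015],0],
  [0,[0,0,0.015],0],
  [0,[0,0,0.014],0],
  [0,[0,0,0.012],0],
  [0,[0,0,0],0],
  [0,[0,0,0],0],
])

```text
t: 4.62
ee_pos: [0.6078, 0.1478, 0.0741]
eef_rot: [3.141, 0.0, 2.286]
contact_force: [-0.1, -0.9, 0.9]
finger_gap: 0.0853
```

Request:
jog_arm([
  [0.4,[0,0,0],0],
  [0.5,[0,0,0],0],
  [0.6,[0,0,0],0],
  [0.7,[0,0,0],0],
  [0.8,[0,0,0],0],
  [1,[0,0,0],0],
  [1,[0,0,0],0],
  [1,[0,0,0],0],
  [1,[0,0,0],0],
  [1,[0,0,0],0],
], force=70)

```text
t: 5.45
ee_pos: [0.6078, 0.1479, 0.0739]
eef_rot: [3.141, 0.0, 2.287]
contact_force: [-0.7, 0.3, 4.6]
finger_gap: 0.0189
```

```bash
python3 - <<'E'
from bench import *
from h import *
s=state();print(s['t'],s['ee_pos'],s['eef_rot'],s['contact_force'],s['torque'],s['finger_gap'])
for n,sl in(("top",np.s_[100:230,90:290]),("scene",np.s_[50:200,200:400])):
    cv2.imwrite(f"pics/{n}2.png",cv2.resize(camera(n)[sl][:,:,::-1],None,fx=4,fy=4,interpolation=2))
E
```

```text
5.45 [0.60778891 0.14788974 0.07394004] [3.14054313e+00 3.16191090e-04 2.28686850e+00] [-0.68082559  0.27571515  4.57839998] [ 0.06560658  0.15838486 -0.05800418] 0.018915489488216482
```

View pics/scene2.png

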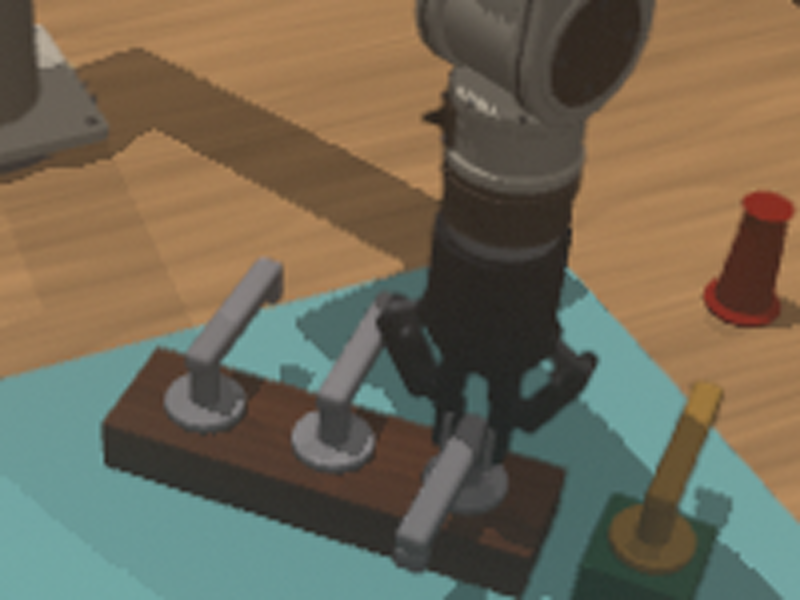

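View pics/top2.png

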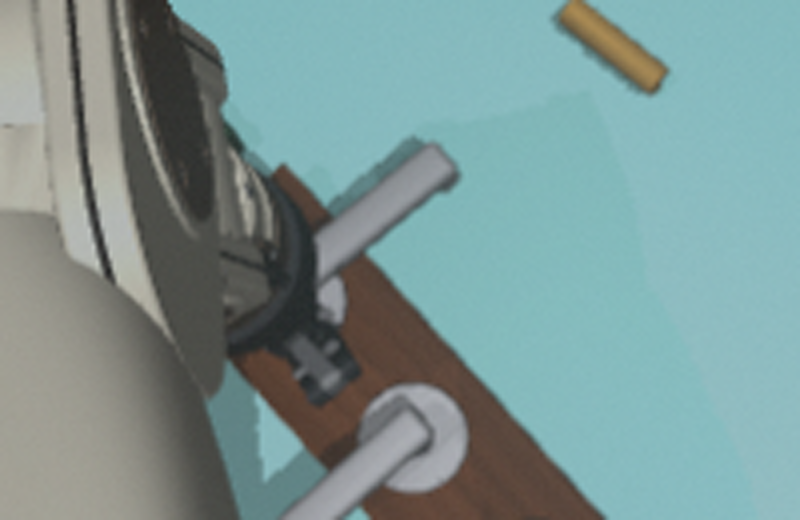

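Gripped at a gap of 19 mm (nominal 20). Lifting 75 mm.

Request:
jog_arm([
  [1,[0,0,-0.002],0],
  [1,[0,0,-0.006],0],
  [1,[0,0,-0.009],0],
  [1,[0,0,-0.01],0],
  [1,[0,0,-0.011],0],
  [1,[0,0,-0.011],0],
  [1,[0,0,-0.011],0],
  [1,[0,0,-0.01],0],
  [1,[0,0,-0.005],0],
  [1,[0,0,0],0],
], force=100)

```text
t: 6.38
ee_pos: [0.6085, 0.1479, 0.1506]
eef_rot: [3.138, 0.002, 2.287]
contact_force: [0.2, -0.3, -4.6]
finger_gap: 0.0181
```

```bash
python3 - <<'E'
from bench import *
from h import *
s=state();print(s['t'],s['ee_pos'],s['eef_rot'],s['contact_force'],s['torque'],s['finger_gap'])
for n,sl in(("top",np.s_[100:230,90:290]),("scene",np.s_[50:200,200:400])):
    cv2.imwrite(f"pics/{n}3.png",cv2.resize(camera(n)[sl][:,:,::-1],None,fx=4,fy=4,interpolation=2))
E
```

```text
6.3833 [0.60854582 0.1478682  0.15061755] [3.13833922e+00 1.75259079e-03 2.28670457e+00] [ 0.17222576 -0.32272658 -4.55137184] [0.04777507 0.01302326 0.03357927] 0.018094380981683412
```

View pics/scene3.png

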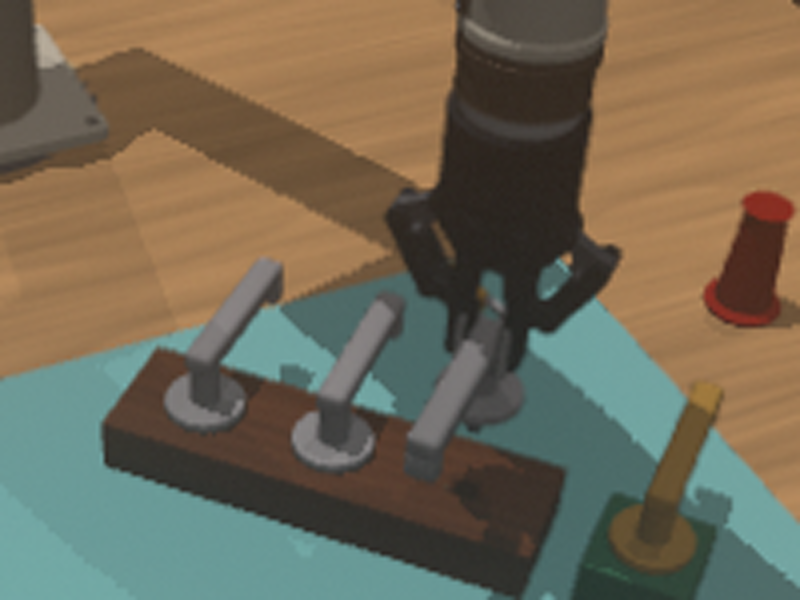

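View pics/top3.png

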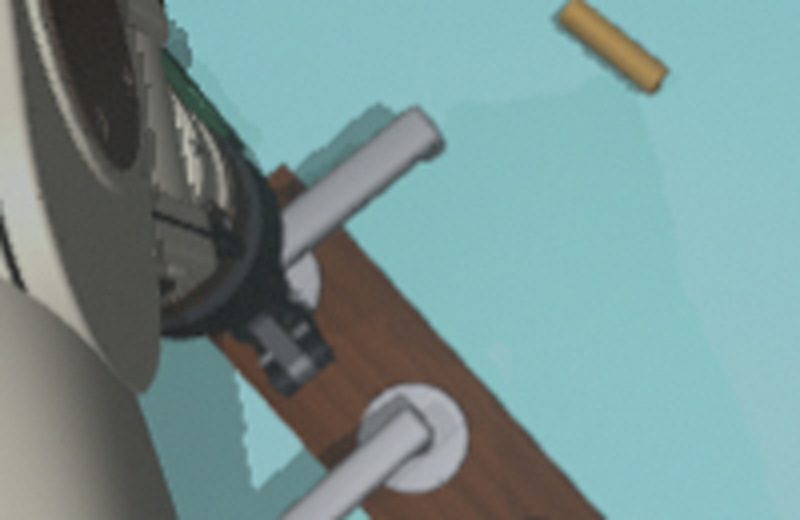

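The lever is lifted and level, with its spindle end visible at crop (475,425). Its socket is open at (475,487). Turning by -3.18 rad (toward the wrist range available).

Request:
jog_arm([
  [1,[0,0,0],-0.06],
  [1,[0,0,0],-0.1],
  [1,[0,0,0],-0.12],
  [1,[0,0,0],-0.12],
  [1,[0,0,0],-0.12],
  [1,[0,0,0],-0.12],
  [1,[0,0,0],-0.12],
  [1,[0,0,0],-0.12],
  [1,[0,0,0],-0.12],
  [1,[0,0,0],-0.12],
])

```text
t: 7.32
ee_pos: [0.6067, 0.1475, 0.147]
eef_rot: [-3.142, -0.003, -2.87]
contact_force: [-0.7, 0.5, -3.1]
finger_gap: 0.0184
```

Request:
jog_arm([
  [1,[0,0,0],-0.12],
  [1,[0,0,0],-0.12],
  [1,[0,0,0],-0.12],
  [1,[0,0,0],-0.12],
  [1,[0,0,0],-0.12],
  [1,[0,0,0],-0.12],
  [1,[0,0,0],-0.12],
  [1,[0,0,0],-0.12],
  [1,[0,0,0],-0.12],
  [1,[0,0,0],-0.12],
])

```text
t: 8.15
ee_pos: [0.6067, 0.1474, 0.147]
eef_rot: [3.139, -0.001, -1.67]
contact_force: [-0.1, 0.1, -3.4]
finger_gap: 0.0184
```

Request:
jog_arm([
  [1,[0,0,0],-0.12],
  [1,[0,0,0],-0.12],
  [1,[0,0,0],-0.12],
  [1,[0,0,0],-0.12],
  [1,[0,0,0],-0.12],
  [1,[0,0,0],-0.12],
  [1,[0,0,0],-0.14],
  [1,[0,0,0],0],
  [1,[0,0,0],0],
])

```text
t: 8.9
ee_pos: [0.6069, 0.1475, 0.1474]
eef_rot: [3.14, 0.001, -0.835]
contact_force: [-0.5, 0.6, -2.1]
finger_gap: 0.0186
```

```bash
python3 - <<'E'
from bench import *
from h import *
s=state();print(s['t'],s['joint_pos'],s['ee_pos'],s['eef_rot'],s['contact_force'],s['torque'],s['finger_gap'])
for n,sl in(("top",np.s_[100:230,90:290]),("scene",np.s_[50:200,200:400])):
    cv2.imwrite(f"pics/{n}4.png",cv2.resize(camera(n)[sl][:,:,::-1],None,fx=4,fy=4,interpolation=2))
E
```

```text
8.9 [ 2.38493500e-01  5.37794292e-01  2.05567972e-01  1.24027993e+00
 -1.64148203e-04 -2.06858519e+00] [0.6069491  0.14751189 0.14737472] [ 3.14001186e+00  6.72235503e-04 -8.34514358e-01] [-0.52076168  0.56981789 -2.11092701] [-0.028689   -0.05997703 -0.01010936] 0.01860368727944508
```

View pics/scene4.png

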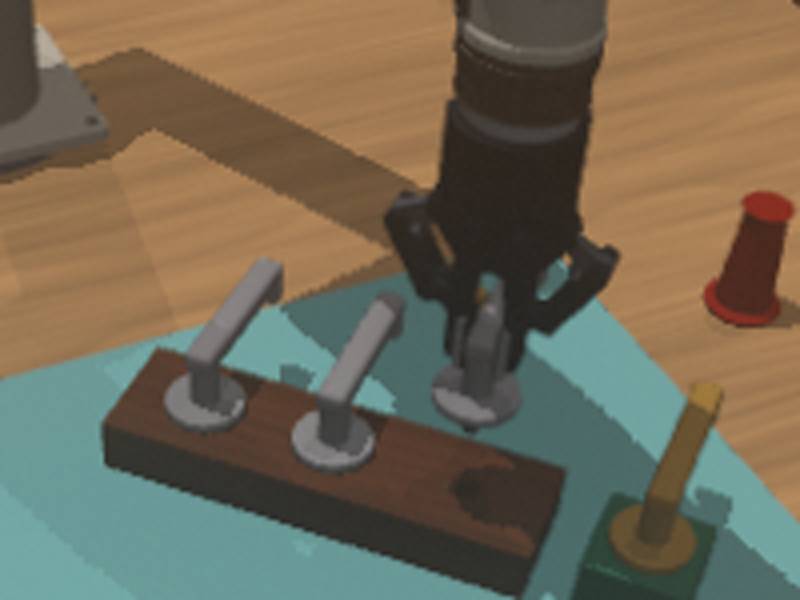

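View pics/top4.png

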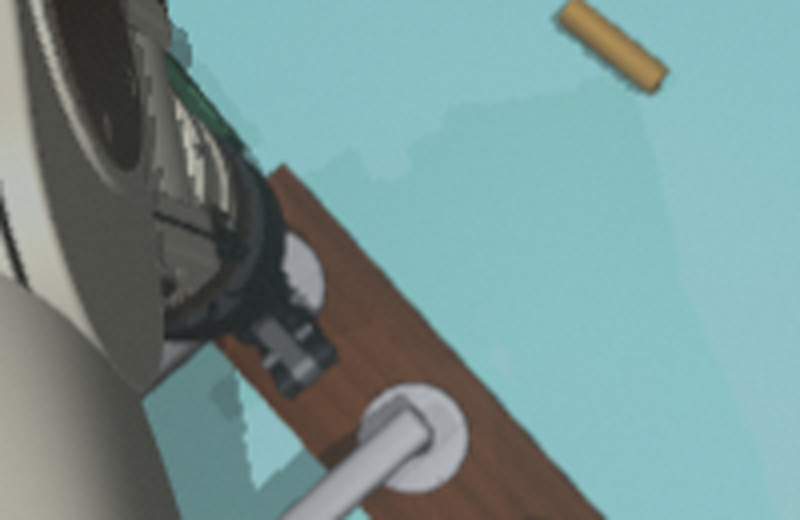

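```bash
python3 - <<'E'
from h import *
a=np.linspace(0,2*np.pi,90)
for n,off in(("scene",(200,50)),("top",(90,100))):
    im=cv2.imread(f"pics/{n}4.png")
    for (x,y,z,col) in [(.6066,.1475,.122,(0,0,255)),(.6066,.1475,.114,(0,255,255))]:
        P=np.c_[x+.027*np.cos(a),y+.027*np.sin(a),0*a+z]
        for q in ((proj(n,P)-off+.375)*4): cv2.circle(im,tuple(int(v) for v in q),1,col,-1)
    # socket square
    q=(proj(n,[[.6066,.1475,.04]])-off+.375)*4; cv2.circle(im,tuple(int(v) for v in q[0]),3,(0,255,0),-1)
    q=(proj(n,[[.6066,.1475,.088]])-off+.375)*4; cv2.circle(im,tuple(int(v) for v in q[0]),3,(255,0,0),-1)
    cv2.imwrite(f"pics/{n}4o.png",im)
E
```

```text
(no output)
```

View pics/scene4o.png

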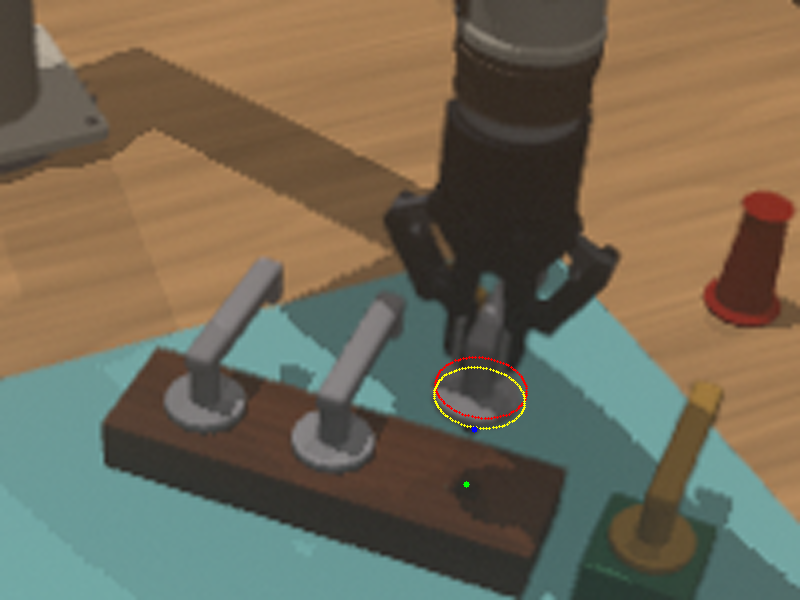

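View pics/top4o.png

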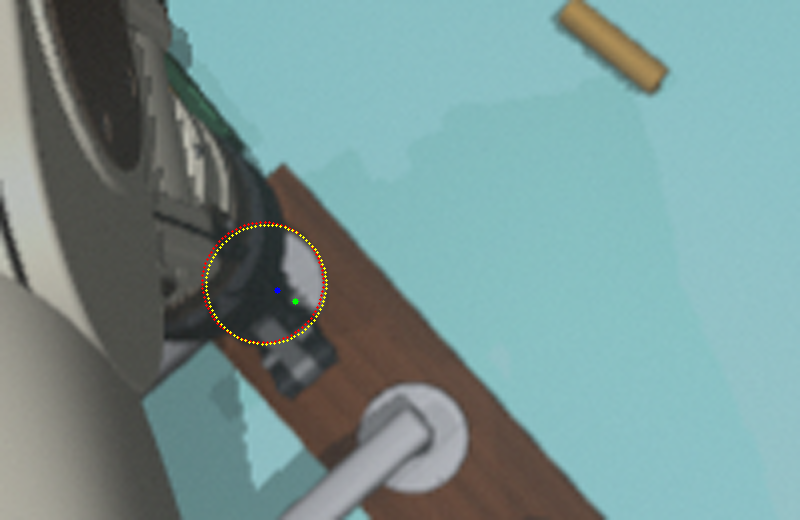

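The overlay circles match the rose in both views to about 1 mm, and the spindle end (472,428) sits over the socket (470,487). Lowering, then slowing down to insert.

Request:
jog_arm([
  [1,[0,0,0.01],0],
  [1,[0,0,0.012],0],
  [1,[0,0,0.012],0],
  [1,[0,0,0.006],0],
  [1,[0,0,0],0],
  [1,[0,0,0.003],0],
  [1,[0,0,0.003],0],
  [1,[0,0,0.003],0],
  [1,[0,0,0],0],
])

```text
t: 9.75
ee_pos: [0.6073, 0.1476, 0.099]
eef_rot: [3.141, 0.0, -0.832]
contact_force: [-1.3, -0.4, -3.7]
finger_gap: 0.0185
```

```bash
python3 - <<'E'
from bench import *
s=state();print(s['t'],s['ee_pos'],s['eef_rot'],s['contact_force'],s['torque'],s['finger_gap'])
E
```

```text
9.75 [0.60734888 0.14764004 0.09902564] [ 3.14136285e+00  9.01284367e-05 -8.31509643e-01] [-1.32581647 -0.40563183 -3.72251097] [-0.06793156 -0.02636446 -0.02848206] 0.018463278473002318
```

Request:
jog_arm([
  [1,[0,0,0.002],0],
  [1,[0,0,0.003],0],
  [1,[0,0,0.003],0],
  [1,[0,0,0],0],
])

```text
t: 10.08
ee_pos: [0.607, 0.1476, 0.0906]
eef_rot: [3.141, 0.001, -0.831]
contact_force: [1.3, 0.3, -4.2]
finger_gap: 0.0181
```

```bash
python3 - <<'E'
from bench import *
s=state();print(s['t'],s['ee_pos'],s['eef_rot'],s['contact_force'],s['torque'],s['finger_gap'])
E
```

```text
10.0833 [0.60702419 0.14757928 0.09055271] [ 3.14063919e+00  5.36969037e-04 -8.31415928e-01] [ 1.3333043   0.34497419 -4.1869959 ] [ 0.03285564 -0.18388134  0.0206857 ] 0.018149183751166056
```

In past the chamfer without resistance. Continuing.

Request:
jog_arm([
  [1,[0,0,0.003],0],
  [1,[0,0,0.003],0],
  [1,[0,0,0.003],0],
  [1,[0,0,0.003],0],
  [1,[0,0,0.002],0],
  [1,[0,0,0],0],
])

```text
t: 10.58
ee_pos: [0.6071, 0.1476, 0.0765]
eef_rot: [3.141, 0.001, -0.831]
contact_force: [0.1, -0.4, -3.3]
finger_gap: 0.018
```

```bash
python3 - <<'E'
from bench import *
s=state();print(s['t'],s['ee_pos'],s['eef_rot'],s['contact_force'],s['torque'],s['finger_gap'])
E
```

```text
10.5833 [0.60706883 0.14760101 0.07653748] [ 3.14065292e+00  5.62159115e-04 -8.31379932e-01] [ 0.08902633 -0.37132779 -3.31049027] [ 0.0187051  -0.01299397  0.00189755] 0.017994028272413753
```

Request:
jog_arm([
  [1,[0,0,0.001],0],
  [1,[0,0,0.001],0],
  [1,[0,0,0.001],0],
  [1,[0,0,0],0],
])

```text
t: 10.92
ee_pos: [0.6074, 0.1477, 0.0742]
eef_rot: [3.142, 0.0, -0.831]
contact_force: [0.0, 1.3, -4.2]
finger_gap: 0.0183
```

```bash
python3 - <<'E'
from bench import *
s=state();print(s['t'],s['ee_pos'],s['eef_rot'],s['contact_force'],s['torque'],s['finger_gap'])
E
```

```text
10.9167 [0.60740824 0.14766232 0.07420486] [ 3.14151631e+00  6.98692754e-05 -8.31400696e-01] [ 0.04516578  1.32760092 -4.18392121] [-0.10097808 -0.01278492  0.06719729] 0.01834582486188321
```

Request:
jog_arm([
  [1,[0,0,0.001],0],
  [1,[0,0,0.0005],0],
  [1,[0,0,0],0],
])

```text
t: 11.17
ee_pos: [0.6076, 0.1476, 0.074]
eef_rot: [-3.141, -0.001, -0.831]
contact_force: [-3.7, -2.4, 4.8]
finger_gap: 0.0179
```

Request:
jog_arm([
  [0.7,[0,0,0],0],
  [0.5,[0,0,0],0],
  [0.3,[0,0,0],0],
  [0,[0,0,0],0],
  [0,[0,0,0],0],
  [0,[0,0,0],0],
  [0,[0,0,0],0],
  [0,[0,0,0],0],
  [0,[0,0,0],0],
  [0,[0,0,0],0],
])

```text
t: 12.0
ee_pos: [0.6074, 0.1477, 0.0728]
eef_rot: [3.142, 0.0, -0.831]
contact_force: [-0.1, 0.2, 1.1]
finger_gap: 0.0854
```

Request:
jog_arm([
  [0,[0,0,-0.01],0],
  [0,[0,0,-0.015],0],
  [0,[0,0,-0.015],0],
  [0,[0,0,-0.02],0],
  [0,[0,0,-0.03],0],
  [0,[0,0,-0.03],0],
  [0,[0,0,-0.03],0],
  [0,[0,0,0],0],
])

```text
t: 12.67
ee_pos: [0.6107, 0.1485, 0.2315]
eef_rot: [-3.13, -0.006, -0.831]
contact_force: [1.4, -0.3, 1.4]
finger_gap: 0.0853
```

Request:
jog_arm([
  [0,[-0.035,0,0],0],
  [0,[-0.035,0.01,0],0],
  [0,[0,0.035,0],0],
  [0,[0,0.035,0],0],
  [0,[0,0.035,0],0],
  [0,[0,0.035,0],0],
  [0,[0,0.035,0],0],
  [0,[0,0.035,0],0],
  [0,[0,0,0],0],
  [0,[0,0,0],0],
])

```text
t: 13.5
ee_pos: [0.3969, 0.0503, 0.2238]
eef_rot: [-3.14, -0.001, -0.834]
contact_force: [-0.4, 0.0, 0.5]
finger_gap: 0.0853
```

```bash
python3 - <<'E'
from bench import *
from h import *
s=state();print(s['t'],s['ee_pos'],s['eef_rot'],s['contact_force'],s['finger_gap'])
for n,sl in(("top",np.s_[100:300,50:290]),("scene",np.s_[80:230,200:400])):
    f=3 if n=="top" else 4
    im=camera(n)[:,:,::-1];cv2.imwrite(f"pics/{n}5f.png",im)
    cv2.imwrite(f"pics/{n}5.png",cv2.resize(im[sl],None,fx=f,fy=f,interpolation=2))
E
```

```text
13.5 [0.39685455 0.0503249  0.22378427] [-3.13998874e+00 -9.88723651e-04 -8.33557372e-01] [-0.41512022  0.02069665  0.52063454] 0.08529841838893527
```

View pics/scene5.png

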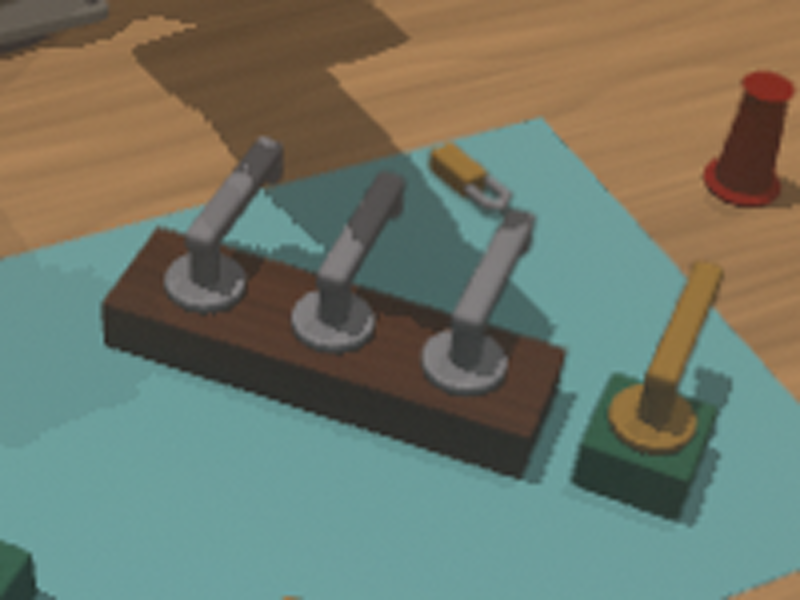

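View pics/top5.png

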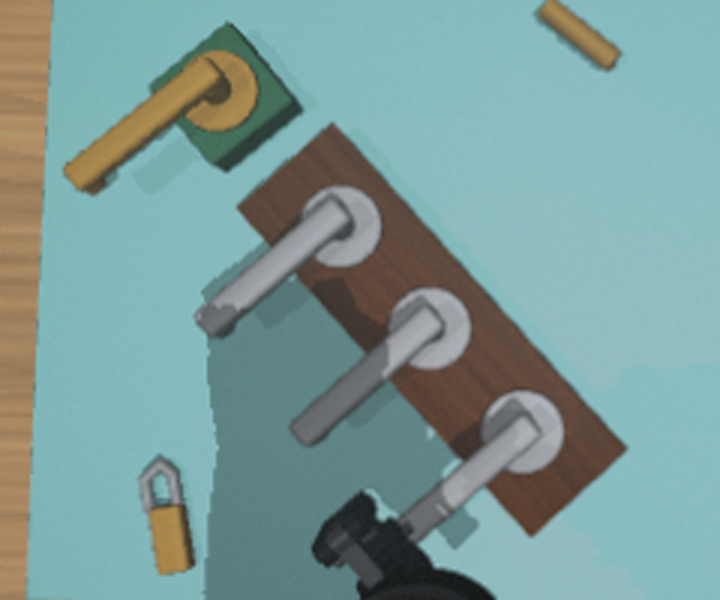

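Both views show all three levers parallel to the row sample. The far rose is at about pixel (163.5,175), against about (162.5,175) at the start, which is roughly 2 mm. It sits flush like its neighbours, and the gripper is clear. Handing in.

```bash
python3 - <<'E'
from h import *
C=lambda a:np.array(a,float)/3+[50,100]-0.33
print(plane("top",C([(341,226),(430,328),(523,432)]),.048)[:,:2])
from bench import *
print(job_done())
E
```

```text
[[0.605615   0.14619617]
 [0.54057048 0.08648515]
 [0.47475462 0.02471007]]
the job is handed in; nothing more can be done
None
```

Only the far lever pointed the wrong way. I lifted it 75 mm, turned it half round, put it back in its own socket and released it. The job took about 13.6 s of the 61 s allowed.

- **Position:** the last pictures show all three arms parallel to the brass sample at the far end of the row and on the same side as it. The far rose (the lever's round base) is within about 2 mm of where it started, and the other two are within about 1 mm, which is about as fine as I can measure.
- **Seating:** the spindle went in without resistance. The upward contact force came only with the last 1.5 mm, just before I released it. In the pictures the rose lies flat on the block like its neighbours. I judged upright by eye and did not measure the angle.
- **Gripper:** it ended open and clear of everything, with a contact force under 1 N.

No check failed. The scene camera placed the roses about 2–5 mm away from the top camera's positions, so I used the top camera for position. The verdict was not reported.

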